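# Release the transport lock of a bench analyser

## Task

Release the bench analyser's transport lock: take the flat screwdriver from its rest, stand it blade down in the access hole in the analyser's deck and let go of it. Then take its handle afresh from above, turn it until the blade drops into the slot of the lock screw below, and with it turn the screw clockwise as far as it goes. Finish with the screwdriver standing handle up in the tool pot, and leave the other things on the bench where they are.

Things in the scene. Friction and masses are not known exactly. Their poses are not given: they have to be found in the camera images.
- screwdriver: Flat screwdriver, 195 mm long, 0.2 kg, balanced 110 mm from the tip. Origin: middle of the blade's tip; z runs up the shaft to the handle. Blade 10 mm wide (along y), 2 mm thick (x), as wide as the round steel shaft behind it (10 mm diameter, 9 to 100 mm along z). Round grey ribbed handle: 32 mm diameter from 112 to 187 mm, about 23 mm from 100 to 112 and 187 to 195. Starts lying in the rest.
- rest: White tool rest, fixed, 200 x 70 mm base. Origin under its middle; x points as the blade does. Two V saddles, open above: a low one 45 mm from the blade's tip, a tall one under the handle's butt, 166 to 180 mm from the tip; between 112 and 160 mm the handle is free. The tip lies at x = 85, z = 20 mm behind a 30 mm high toe; from it the screwdriver rises 25 degrees towards -x. Lift it straight up.
- analyser: Bench analyser, fixed, beige housing 240 (x) by 260 mm (y), front towards -x, origin under its centre on the bench. +y half: flat deck 90 mm high, with the access hole near the front and a smoked round cover (92 mm across, top 103 mm high) behind. -y half: sloped console with keypad and display, rising to 142 mm at the back.
- hole_mouth (a point): Centre of the access hole's mouth: a dark round bush in the deck, at x = -50, y = 55, z = 92 mm of the analyser. Runs straight down: a funnel 24 mm wide, narrowing to 12 mm at 12 mm depth, then a 12 mm bore to 57 mm. The screw's head lies 58 mm down: a screwdriver let go there stands on it, leaning up to 4 degrees, and goes 5 mm deeper once its blade drops into the slot.
- slot_floor (a point): Centre of the floor of the screw's slot, 63 mm below the hole's mouth. The slot is 4 mm wide, 5 mm deep and runs right across the head, so the blade fits either way round, within about 0.15 rad. The way it points is different every time, whatever the lock's value: it lies too deep to be seen and must be felt for.
- lock (a joint): Turn of the lock screw in rad, growing clockwise seen from above. Starts at 0 to 0.3; hard stop at 1.4 (released). Stiff (0.1 N m); stays where it is left and does not turn when the blade only rubs on its head. The blade has some 0.2 rad of play in the slot each way. A white pin in the curved window by the bush turns with it.
- pot: Tool pot: plain metal cup, loose, 0.6 kg, 78 mm outside and 70 mm inside diameter, 100 mm tall, empty; origin under its centre, inner floor 5 mm up. Pot and rest change sides from run to run.
- meter: Bystander: handheld meter lying on the bench, 150 x 72 x 30 mm.
- marker: Bystander: marker pen lying on the bench, 132 mm long.
- reagent: Bystander: white reagent bottle, 68 mm across, 160 mm tall.
- control: Bystander: amber jar, 52 mm across, 70 mm tall.
- tipbox: Bystander: box of pipette tips, 120 x 85 x 76 mm.
- rack: Bystander: rack of capped tubes, 70 x 200 mm, 96 mm tall.
- labels: Bystander: roll of labels standing on its end, 76 mm across, 50 mm tall.
Things that resemble listed ones, but are neither listed nor needed, are in the scene too. There is more than one size of the screwdriver; the one meant has the size given above.

How it is judged:
On the way, in this order (a step that is already met when the one before it is completed fails the run):
1. the screwdriver stands blade down in the access hole, its tip at least 50 mm below the mouth, and nothing holds it (horizontal distance between screwdriver and hole_mouth below 0.006 m and z of screwdriver in the frame of hole_mouth below -0.05 m and angle between screwdriver's own z axis and vertical below 0.2 rad and contact force between the fingers and screwdriver below 0.1 N), for 0.2 s.
2. the lock screw is turned clockwise to its stop (over 1.25 rad) with the screwdriver's blade in its slot (tip within 3 mm of the slot's floor) (value of joint lock above 1.25 rad and horizontal distance between screwdriver and slot_floor below 0.005 m and z of screwdriver in the frame of slot_floor below 0.003 m), for 0.1 s.
At the end, for the whole second after the job is handed in: The lock screw is turned to its stop (over 1.25 rad); the screwdriver stands in the upright pot, blade down, its tip on the pot's floor (within 25 mm of the pot's underside), leaning less than 0.8 rad; both are at rest (value of joint lock above 1.25 rad and horizontal distance between screwdriver and pot below 0.039 m and z of screwdriver in the frame of pot between -0.005 and 0.025 m and angle between screwdriver's own z axis and vertical below 0.8 rad and angle between pot's own z axis and vertical below 0.1 rad and linear speed of each of screwdriver, pot below 0.02 m/s); the robot touches nothing.
It fails at once if another thing on the bench is pushed away or knocked over (moved more than 30 mm) (distance of any of meter, marker, reagent, control, tipbox, rack, labels from where it was at the start of the episode above 0.03 m).
It also fails if it takes over 72 s, if anything falls off the work surface, if the arm or the gripper's body presses on something with over 40 N, if the wrist force passes 120 N, or if a joint passes its speed limit or range.

## Robot

A 6-joint arm with a two-finger parallel gripper is mounted at the origin on the work surface. World frame = base frame: x ahead of the robot, y to its left, z up, the work surface at z = 0. Lengths are in m, angles in rad, forces in N, time in s.
With the tool pointing down it reaches from about 0.325 to 0.75 m from the base axis. Payload 7.6 kg.
Tool frame: the origin (TCP) lies midway between the tips of the shut fingers; the grasp point (between the pads) lies env.grip_point_offset behind it (env.grip_point_offset is the distance from the TCP to the grasp point, in m); z points along the fingers, y is the line along which they close (so a half turn about z gives the same grasp; the last joint's range is limited). The gripper opens to 85 mm and grips with 20 to 120 N. Pads are 22 mm wide; open, the fingers measure 114 mm over their backs; the gripper's body (76 mm by 85 mm) begins 54 mm behind the grasp point. The pads swing forward as they close: fully open they stand 13 mm farther back than shut.
Start: joints at [1.154, 0.052, 1.401, -0, 1.689, -0.07], TCP at [0.178, 0.494, 0.231] pointing down, gripper open.
Joint ranges: [-2.9, 2.9], [-0.91, 2.17], [0.12, 2.37], [-1.06, 4.2], [0.26, 2.73], [-2.93, 2.93]. Speed limits (rad/s): [2.57, 2.57, 3.01, 3.14, 3.14, 3.14].

## Interface

Orientations are given as a unit quaternion [w, x, y, z].
In Python, from plant import env gives the robot as it stands.
- The arm moves only by the tool send_rows, never from a script. Its argument "increments" is a list of rows, each a list of 5 numbers: the closure in counts, from 0 (fully open) to 255 (shut), then the shift along the world's x, y, z in m, then the turn about the world's z in degrees. A call has 1 to 8 rows; each row shifts and turns the commanded pose from where the row before left it; what a row does not reach is not made up. A row lasts 1/12 s, in which the tool goes at most 41.7 mm and 7.16 degrees, less where a joint would pass 70% of its speed; a pose out of reach is approached as far as the arm can. A call with a gripper value outside its range is refused whole. The fingers move at their own pace and stop on an object; "squeeze" is the grip in N (left out, the last holds). Time passes only in rows, so rows that do not move let the fingers close. It gives the time, the measured TCP pose, the force, the opening and the grip force at its end, in the units of the state.
- env.read_state(): the state, without advancing time (a new reading comes with each control period).
- env.camera(name): name is "side" or "top" or "wrist"; returns (picture, depth): 400x640x3 uint8, blue, green, red; 400x640 float32, m along the optical axis (not along the pixel's ray), 0 where there is no reading.
- env.camera_model(name): a dict with "vertical_fov" (degrees; the focal length in pixels is half the picture's height over the tangent of half this angle, whatever the lens; pixels are square), "cx", "cy" (the principal point, pixels), "T" (4x4, takes a point from camera to world coordinates). Camera axes: x right, y down, z forward; pixel columns grow to the right and rows downward; lengths in m; the calibration is good to about 2 mm. A picture is of the moment at which its call begins: read the wrist's pose just before it. camera_model takes no time and is no camera call; for the wrist camera it gives the pose at the moment of the call.
- env.hand_in(): hands the job in; it is judged then, once.
Trained networks look in the newest picture that a camera, given by its name, has taken for a name from the list of things; names that differ only in an ending like _2 or _b are one class to them, and where a whole thing is asked for, a point or a joint stands for the part that bears it (a point fixed in the world has none). Each returns a list of dicts, best first, with "confidence" (0 to 1); they miss things now and then, are a little off and sometimes report something else, mostly with a low value. They report only what shows in the picture. A call takes as long as a camera call. They do not tell look-alikes from the thing itself.
- env.find_in(camera, label): "point" ([column, row] in pixels, amid what is visible of it).
- env.masks_of(camera, label): "mask" (400x640 bool, what is visible of it) and "point" ([column, row] in pixels, amid what is visible of it).
- env.place_of(camera, label): "point" ([column, row] in pixels: a listed point, or the origin of a listed thing).
The state is a dict: "clock": time; "joints": joint angles; "dq": joint speeds; "tau": joint torques, N m; "eef_pos": TCP position; "ee_rot": TCP orientation; "wrist_force": force on the tool from outside, world axes, zero at the start; "moment": the same for the moment, N m; "width": opening from 0.0 (shut) to 1.0 (fully open); "grip_force": force on a finger pad.
Only numpy, scipy, OpenCV 4.12 (cv2) and the standard library are available. Lean on these libraries where they do the work, as an engineer would, in place of code of your own. Each camera call takes 0.05 s, during which the arm holds its last target. There are 200 camera calls.

## Working session

There is one attempt and no reset: what is moved stays moved. The work goes in short steps, Python scripts to look and compute and a tool call to move; the robot and the scene stay as the last step left them, time stands still between calls to the robot, and variables do not carry over. Pictures are saved under pics/ and viewed, at most 11 in all, crops included, and the job is handed in when it is done.

Besides the shell and the picture viewer there is one more tool, called after ">>>" by a JSON object that holds its "name" and its "arguments", one argument or row to a line. send_rows: Moves the arm, as the interface text tells. Its arguments: {"type":"object","properties":{"increments":{"type":"array"},"squeeze":{"type":"number"}},"required":["increments"]}

```bash
ls; mkdir -p pics; cat > h.py <<'E'
import numpy as np, cv2
from plant import env
def K(n):
    m=env.camera_model(n); f=200/np.tan(np.radians(m["vertical_fov"])/2); return f,m["cx"],m["cy"],np.array(m["T"])
def deproj(n,uv,d,M=None):
    f,cx,cy,T=M or K(n); u,v=uv
    return (T@np.array([(u-cx)/f*d,(v-cy)/f*d,d,1]))[:3]
def onz(n,uv,z,M=None):
    f,cx,cy,T=M or K(n); r=T[:3,:3]@np.array([(uv[0]-cx)/f,(uv[1]-cy)/f,1]); o=T[:3,3]
    return o+r*(z-o[2])/r[2]
def cloud(n,depth,M=None):
    f,cx,cy,T=M or K(n); v,u=np.mgrid[:400,:640]; d=depth
    P=np.stack([(u-cx)/f*d,(v-cy)/f*d,d],-1)@T[:3,:3].T+T[:3,3]; P[d==0]=np.nan; return P
E
python3 - <<'E'
from h import *
s=env.read_state(); print(s, env.grip_point_offset)
ims=[]
for n in("top","side"):
    p,d=env.camera(n); cv2.imwrite(f"pics/{n}0.png",p); np.save(f"{n}0.npy",d); P=cloud(n,d)
    for l in("screwdriver","rest","analyser","hole_mouth","pot"):
        for r in env.place_of(n,l)[:3]:
            u,v=np.round(r["point"]).astype(int); v=min(v,399);u=min(u,639); print(n,l,r["confidence"],u,v,np.round(P[v,u],3),np.round(onz(n,(u,v),0),3))
E
```

```text
pics
{'clock': 0.0, 'joints': array([ 1.15371266e+00,  5.28236745e-02,  1.40174451e+00,  1.46544234e-05,
        1.68862076e+00, -7.03077970e-02]), 'dq': array([-0.0006646 ,  0.00027163, -0.00143011,  0.00027219, -0.00115461,
       -0.00070602]), 'tau': array([ 1.65471947e-04, -3.81664288e+01, -3.60183120e+01, -1.24707685e-04,
        6.28016409e-03,  4.56759631e-05]), 'eef_pos': array([0.17828186, 0.49346985, 0.2304693 ]), 'ee_rot': array([-1.99647220e-04,  1.72519572e-01,  9.85005767e-01, -7.72806587e-04]), 'wrist_force': array([0.30352297, 0.03372557, 0.7375823 ]), 'moment': array([-0.00844786,  0.0172734 , -0.04161398]), 'grip_force': 0.0, 'width': 1.0028206286706498} 0.0187
top screwdriver 0.71 406 160 [ 0.591 -0.285  0.03 ] [ 0.599 -0.291  0.   ]
top screwdriver 0.67 317 222 [0.361 0.023 0.031] [0.366 0.023 0.   ]
top screwdriver 0.64 392 309 [ 0.075 -0.239  0.002] [ 0.075 -0.239  0.   ]
top rest 0.79 409 182 [ 0.516 -0.298  0.011] [ 0.518 -0.301  0.   ]
top rest 0.28 315 224 [0.354 0.03  0.035] [0.358 0.03  0.   ]
top analyser 0.97 312 141 [0.63  0.048 0.094] [0.66 0.05 0.  ]
top hole_mouth 0.95 297 146 [0.615 0.099 0.08 ] [0.64  0.103 0.   ]
top pot 0.59 235 187 [0.481 0.316 0.008] [0.483 0.317 0.   ]
side screwdriver 0.78 439 254 [ 0.595 -0.289  0.008] [ 0.604 -0.283  0.   ]
side screwdriver 0.56 250 328 [ 0.084 -0.231 -0.   ] [ 0.084 -0.232  0.   ]
side analyser 0.92 374 200 [ 0.55  -0.071  0.08 ] [0.64  0.029 0.   ]
side hole_mouth 0.94 355 169 [0.617 0.108 0.088] [0.729 0.249 0.   ]
side pot 0.7 295 177 [0.477 0.269 0.03 ] [ 0.504  0.319 -0.   ]
```

View pics/top0.png

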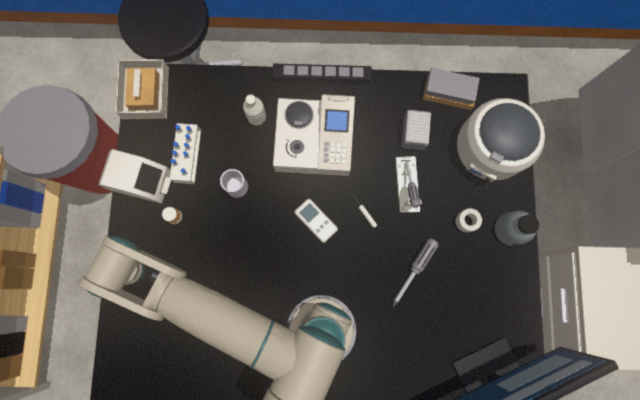

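View pics/side0.png

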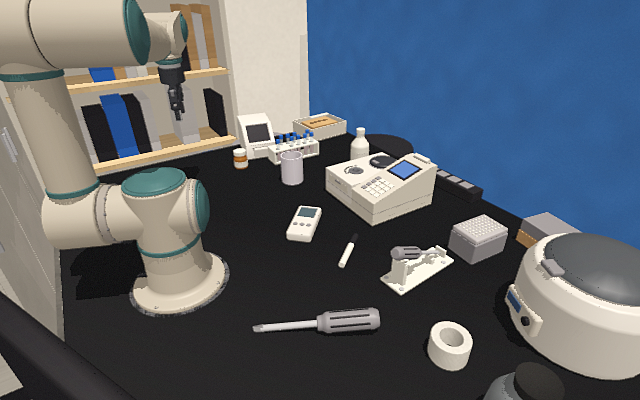

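Top: the target screwdriver lies in the white rest at about (409,182), blade up (+x). The larger one at (418,270) is the decoy. The hole is at (297,147) and the pot at (234,183). I'll move above the rest for a wrist view.

>>> {"name": "send_rows", "arguments": {
  "increments": [
    [0, 0.02, -0.033, 0.005, 2],
    [0, 0.02, -0.033, 0.005, 2],
    [0, 0.02, -0.033, 0.005, 2],
    [0, 0.02, -0.033, 0.005, 2],
    [0, 0.02, -0.033, 0, 2],
    [0, 0.02, -0.033, 0, 2],
    [0, 0.02, -0.033, 0, 2],
    [0, 0.02, -0.033, 0, 2]
  ],
  "squeeze": 20
}}

```text
clock: 1.27
eef_pos: [0.3389, 0.2281, 0.2516]
ee_rot: [0.0, 0.033, 0.999, 0.0]
wrist_force: [0.4, 0.2, -0.9]
width: 0.999
grip_force: 0.0
```

>>> {"name": "send_rows", "arguments": {
  "increments": [
    [0, 0.02, -0.033, 0, 2],
    [0, 0.02, -0.033, 0, 2],
    [0, 0.02, -0.033, 0, 2],
    [0, 0.02, -0.033, 0, 2],
    [0, 0.002, -0.039, 0, 1],
    [0, 0.002, -0.039, 0, 1],
    [0, 0.002, -0.039, 0, 0],
    [0, 0.002, -0.039, 0, 0]
  ]
}}

```text
clock: 1.93
eef_pos: [0.4261, -0.0601, 0.2515]
ee_rot: [0.0, -0.053, 0.999, -0.0]
wrist_force: [0.1, 0.3, 0.5]
width: 1.001
grip_force: 0.0
```

>>> {"name": "send_rows", "arguments": {
  "increments": [
    [0, 0.002, -0.039, 0, 0],
    [0, 0.002, -0.039, 0, 0],
    [0, 0.002, -0.039, 0, 0],
    [0, 0.002, -0.039, 0, 0],
    [0, 0.002, -0.039, 0, 0],
    [0, 0.002, -0.039, 0, 0],
    [0, 0, 0, 0, 0],
    [0, 0, 0, 0, 0]
  ]
}}

```text
clock: 2.6
eef_pos: [0.438, -0.2937, 0.2505]
ee_rot: [-0.001, -0.052, 0.999, 0.001]
wrist_force: [-1.4, 0.7, -0.2]
width: 1.0
grip_force: 0.0
```

```bash
python3 - <<'E'
from h import *
s=env.read_state(); print(s["clock"],s["eef_pos"],s["ee_rot"])
M=K("wrist"); p,d=env.camera("wrist"); cv2.imwrite("pics/w1.png",p); np.save("w1.npy",d); np.save("w1T.npy",M[3])
print(M[3][:3,3],M[3][:3,2])
for l in("screwdriver","rest"):
    for r in env.place_of("wrist",l)[:2]: print(l,r, onz("wrist",r["point"],0.02 if l[0]=="s" else 0,M))
ms=env.masks_of("wrist","screwdriver")
P=cloud("wrist",d,M)
for m in ms[:2]:
    Q=P[m["mask"]]; Q=Q[~np.isnan(Q[:,0])]; c=np.median(Q,0); u,S,V=np.linalg.svd(Q-c,full_matrices=False); print(m["confidence"],len(Q),c,V[0],S,Q.min(0),Q.max(0))
E
```

```text
2.6 [ 0.43795058 -0.29371844  0.25046987] [-5.82097123e-04 -5.19622093e-02  9.98648686e-01  6.26360313e-04]
[ 0.36969232 -0.30156044  0.39260398] [ 0.27168998  0.02907809 -0.96194544]
screwdriver {'point': [312.9, 282.9], 'confidence': 0.58} [ 0.59285581 -0.28813362  0.02      ]
rest {'point': [314.3, 216.1], 'confidence': 0.78} [ 0.50583387 -0.29517797  0.        ]
0.9 2736 [ 0.45446978 -0.29745479  0.09723292] [ 0.89177525  0.05516595 -0.44910312] [2.42943454 0.42354411 0.30215784] [ 0.41125958 -0.31688396  0.0217943 ] [ 0.59070168 -0.28091501  0.11364429]
0.84 2370 [ 0.29151344 -0.35943837  0.04634178] [ 0.56390783 -0.81072226  0.1572812 ] [0.82741835 0.51160089 0.30124403] [ 0.26255945 -0.39915108 -0.00133686] [ 0.31841116 -0.32405294  0.05348869]
```

View pics/w1.png

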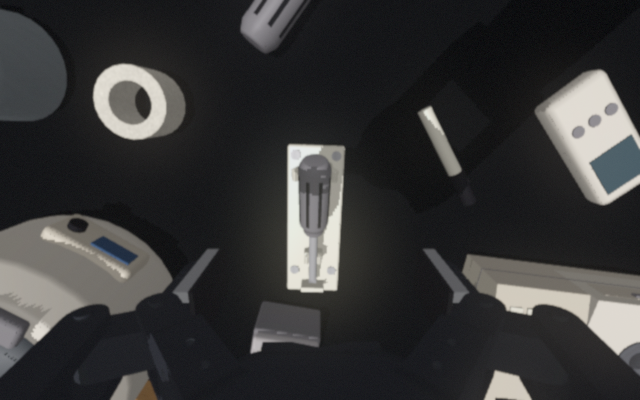

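The wrist view shows the driver in the rest: handle at (314,190), tip near (313,283). Next I'll descend to about 145 mm from the tip and grip lightly.

>>> {"name": "send_rows", "arguments": {
  "increments": [
    [0, 0.012, -0.0015, -0.03, -2],
    [0, 0.011, -0.0015, -0.035, 0],
    [0, 0, 0, -0.035, 0],
    [0, 0, 0, -0.035, 0],
    [0, 0, 0, -0.025, 0],
    [0, 0, 0, -0.018, 0],
    [0, 0, 0, -0.0105, 0],
    [0, 0, 0, 0, 0]
  ]
}}

```text
clock: 3.47
eef_pos: [0.4606, -0.2936, 0.0608]
ee_rot: [-0.001, -0.037, 0.999, 0.001]
wrist_force: [-0.7, 0.7, -0.9]
width: 1.001
grip_force: 0.0
```

>>> {"name": "send_rows", "arguments": {
  "increments": [
    [255, 0, 0, 0, 0],
    [255, 0, 0, 0, 0],
    [255, 0, 0, 0, 0],
    [255, 0, 0, 0, 0],
    [255, 0, 0, 0, 0],
    [255, 0, 0, 0, 0],
    [255, 0, 0, 0, 0],
    [255, 0, 0, 0, 0]
  ],
  "squeeze": 20
}}

```text
clock: 4.13
eef_pos: [0.4624, -0.2977, 0.0651]
ee_rot: [0.002, -0.036, 0.999, -0.003]
wrist_force: [1.6, -7.4, 2.4]
width: 0.367
grip_force: 25.0
```

>>> {"name": "send_rows", "arguments": {
  "increments": [
    [255, 0, 0, 0.01, 0],
    [255, 0, 0, 0.02, 0],
    [255, 0, 0, 0.03, 0],
    [255, 0, 0, 0.03, 0],
    [255, 0, 0, 0.03, 0],
    [255, 0, 0, 0.03, 0],
    [255, 0, 0, 0.03, 0],
    [255, 0, 0, 0, 0]
  ]
}}

```text
clock: 4.8
eef_pos: [0.4629, -0.2962, 0.2508]
ee_rot: [0.005, -0.036, 0.999, -0.003]
wrist_force: [0.2, 0.7, 0.1]
width: 0.364
grip_force: 24.6
```

```bash
cat > tilt.py <<'E'
from h import *
import sys
s=env.read_state(); print(s["clock"],s["eef_pos"],s["ee_rot"],s["wrist_force"],s["moment"],s["width"],s["grip_force"])
for n in sys.argv[2:]:
    M=K(n); p,d=env.camera(n); cv2.imwrite(f"pics/{n}{sys.argv[1]}.png",p); np.save(f"{n}{sys.argv[1]}.npy",d)
    P=cloud(n,d,M)
    for m in env.masks_of(n,"screwdriver")[:3]:
        k=cv2.erode(m["mask"].astype(np.uint8),np.ones((2,2)))>0
        Q=P[k]; Q=Q[~np.isnan(Q[:,0])]
        if len(Q)<20: continue
        c=np.median(Q,0); Q=Q[np.linalg.norm(Q-c,axis=1)<.2]; V=np.linalg.svd(Q-Q.mean(0),full_matrices=False)[2][0]
        print(n,m["confidence"],m["point"],len(Q),c.round(3),V.round(3),Q.min(0).round(3),Q.max(0).round(3))
    for r in env.place_of(n,"screwdriver")[:3]: print(r)
E
python3 tilt.py 2 side
```

```text
4.8 [ 0.46288127 -0.29617247  0.25081261] [ 0.00453342 -0.03610643  0.99933166 -0.00346495] [0.18205165 0.65392556 0.07194886] [ 0.01722914  0.01153594 -0.02230543] 0.36431613252228534 24.5784392952919
side 0.79 [338.0, 324.0] 1573 [ 0.236 -0.347  0.035] [-0.818  0.557 -0.145] [ 0.088 -0.393 -0.003] [ 0.307 -0.245  0.052]
side 0.58 [415.8, 181.9] 361 [ 0.433 -0.308  0.28 ] [ 0.901  0.084 -0.425] [ 0.411 -0.317  0.205] [ 0.591 -0.291  0.298]
{'point': [450.3, 189.5], 'confidence': 0.79}
{'point': [252.8, 328.3], 'confidence': 0.77}
{'point': [443.0, 351.8], 'confidence': 0.68}
```

>>> {"name": "send_rows", "arguments": {
  "increments": [
    [170, 0, 0, 0, 0],
    [170, 0, 0, 0, 0]
  ]
}}

```text
clock: 5.12
eef_pos: [0.4609, -0.2948, 0.2409]
ee_rot: [-0.001, -0.036, 0.999, 0.001]
wrist_force: [-0.1, -0.3, -2.6]
width: 0.369
grip_force: 24.5
```

>>> {"name": "send_rows", "arguments": {
  "increments": [
    [166, 0, 0, 0, 0],
    [166, 0, 0, 0, 0]
  ]
}}

```text
clock: 5.28
eef_pos: [0.4612, -0.2951, 0.2419]
ee_rot: [-0.001, -0.036, 0.999, 0.001]
wrist_force: [0.2, 0.1, -3.1]
width: 0.366
grip_force: 24.5
```

>>> {"name": "send_rows", "arguments": {
  "increments": [
    [164, 0, 0, 0, 0],
    [164, 0, 0, 0, 0]
  ]
}}

```text
clock: 5.45
eef_pos: [0.4614, -0.2952, 0.2426]
ee_rot: [-0.0, -0.036, 0.999, 0.0]
wrist_force: [-1.0, 0.1, -2.3]
width: 0.367
grip_force: 24.5
```

>>> {"name": "send_rows", "arguments": {
  "increments": [
    [162.5, 0, 0, 0, 0],
    [162.5, 0, 0, 0, 0]
  ]
}}

```text
clock: 5.62
eef_pos: [0.4614, -0.2952, 0.2428]
ee_rot: [-0.0, -0.036, 0.999, 0.0]
wrist_force: [-0.2, 0.4, -2.1]
width: 0.363
grip_force: 24.5
```

>>> {"name": "send_rows", "arguments": {
  "increments": [
    [161.8, 0, 0, 0, 0],
    [161.8, 0, 0, 0, 0]
  ]
}}

```text
clock: 5.78
eef_pos: [0.4615, -0.2952, 0.2429]
ee_rot: [0.0, -0.036, 0.999, 0.0]
wrist_force: [0.8, -0.1, -1.4]
width: 0.368
grip_force: 20.5
```

>>> {"name": "send_rows", "arguments": {
  "increments": [
    [161.2, 0, 0, 0, 0],
    [161.2, 0, 0, 0, 0]
  ]
}}

```text
clock: 5.95
eef_pos: [0.4614, -0.2952, 0.2428]
ee_rot: [0.0, -0.036, 0.999, 0.0]
wrist_force: [-0.8, -0.3, -1.6]
width: 0.367
grip_force: 14.4
```

>>> {"name": "send_rows", "arguments": {
  "increments": [
    [160.8, 0, 0, 0, 0],
    [160.8, 0, 0, 0, 0]
  ]
}}

```text
clock: 6.12
eef_pos: [0.4614, -0.2952, 0.2428]
ee_rot: [0.0, -0.036, 0.999, 0.0]
wrist_force: [-0.1, -0.2, -2.5]
width: 0.366
grip_force: 10.5
```

```bash
python3 tilt.py 3 side
```

```text
6.1167 [ 0.46143841 -0.2952432   0.24284311] [ 3.00918411e-05 -3.60503251e-02  9.99349975e-01  2.89276293e-05] [-0.13098019 -0.18416895 -2.47870736] [-0.03868481  0.03950989  0.01340614] 0.3664518484014425 10.486360788345337
side 0.94 [411.0, 185.8] 257 [ 0.428 -0.309  0.276] [ 0.893  0.084 -0.441] [ 0.411 -0.316  0.205] [ 0.571 -0.292  0.291]
side 0.8 [337.3, 324.0] 1519 [ 0.237 -0.348  0.035] [-0.818  0.556 -0.146] [ 0.089 -0.393 -0.001] [ 0.307 -0.243  0.053]
{'point': [448.4, 194.1], 'confidence': 0.93}
{'point': [249.5, 331.0], 'confidence': 0.8}
```

>>> {"name": "send_rows", "arguments": {
  "increments": [
    [160.5, 0, 0, 0, 0],
    [160.5, 0, 0, 0, 0]
  ]
}}

```text
clock: 6.43
eef_pos: [0.4614, -0.2952, 0.2428]
ee_rot: [-0.0, -0.036, 0.999, 0.0]
wrist_force: [-0.2, 0.1, -2.6]
width: 0.375
grip_force: 7.7
```

```bash
python3 tilt.py 4 side
```

```text
6.4333 [ 0.46142625 -0.29522139  0.24280723] [-5.81799222e-07 -3.60597370e-02  9.99349635e-01  4.81900350e-05] [-0.16017776  0.14113897 -2.56080619] [-0.00245261  0.03560404  0.03455915] 0.37530921461952654 7.707651257514954
side 0.84 [412.3, 185.0] 332 [ 0.43  -0.308  0.274] [ 0.896  0.085 -0.436] [ 0.41  -0.316  0.2  ] [ 0.579 -0.291  0.291]
side 0.66 [337.1, 324.3] 1616 [ 0.236 -0.347  0.035] [-0.817  0.557 -0.148] [ 0.088 -0.393 -0.002] [ 0.309 -0.243  0.053]
{'point': [247.9, 328.1], 'confidence': 0.96}
{'point': [450.2, 194.1], 'confidence': 0.65}
```

>>> {"name": "send_rows", "arguments": {
  "increments": [
    [160.3, 0, 0, 0, 0],
    [160.3, 0, 0, 0, 0],
    [160.3, 0, 0, 0, 0]
  ]
}}

```text
clock: 6.83
eef_pos: [0.4614, -0.2952, 0.2428]
ee_rot: [-0.0, -0.036, 0.999, 0.0]
wrist_force: [-0.2, -0.7, -1.1]
width: 0.376
grip_force: 6.0
```

```bash
python3 tilt.py 5 side|grep -v "0.03[0-9] *\]"
```

```text
6.8333 [ 0.46142521 -0.29524923  0.24280855] [-7.54354802e-06 -3.60266416e-02  9.99350828e-01  5.95550064e-05] [-0.21056866 -0.71275228 -1.05725227] [-0.00311191  0.11484059 -0.00623134] 0.3759297568236055 6.031164228916168
side 0.75 [411.8, 184.6] 350 [ 0.433 -0.307  0.274] [ 0.864  0.087 -0.497] [ 0.411 -0.315  0.191] [ 0.577 -0.29   0.293]
{'point': [252.2, 330.5], 'confidence': 0.6}
{'point': [448.7, 197.9], 'confidence': 0.57}
```

>>> {"name": "send_rows", "arguments": {
  "increments": [
    [160.15, 0, 0, 0, 0],
    [160.15, 0, 0, 0, 0],
    [160.15, 0, 0, 0, 0]
  ]
}}

```text
clock: 7.23
eef_pos: [0.4614, -0.2952, 0.2428]
ee_rot: [-0.0, -0.036, 0.999, 0.0]
wrist_force: [-0.4, 0.4, -1.8]
width: 0.369
grip_force: 5.1
```

```bash
python3 tilt.py 6 side
```

```text
7.2333 [ 0.46141791 -0.2952213   0.24282155] [-1.17930959e-05 -3.60352408e-02  9.99350519e-01  4.88403513e-05] [-0.37454479  0.36011182 -1.82981169] [-0.06254271  0.03976822  0.05835702] 0.3691850986958468 5.071713924407959
side 0.82 [337.1, 321.4] 1526 [ 0.236 -0.347  0.035] [-0.818  0.556 -0.147] [ 0.09  -0.392 -0.   ] [ 0.306 -0.245  0.052]
side 0.68 [412.6, 184.6] 352 [ 0.433 -0.306  0.278] [ 0.726  0.065 -0.685] [ 0.415 -0.315  0.165] [ 0.558 -0.291  0.3  ]
{'point': [251.0, 329.5], 'confidence': 0.87}
{'point': [441.9, 210.2], 'confidence': 0.8}
```

It's pivoting slowly (43° now). Continuing.

>>> {"name": "send_rows", "arguments": {
  "increments": [
    [160.1, 0, 0, 0, 0],
    [160.1, 0, 0, 0, 0],
    [160.1, 0, 0, 0, 0],
    [160.1, 0, 0, 0, 0]
  ]
}}

```text
clock: 7.72
eef_pos: [0.4614, -0.2952, 0.2428]
ee_rot: [0.0, -0.036, 0.999, 0.0]
wrist_force: [-0.2, 0.1, -2.3]
width: 0.371
grip_force: 4.7
```

```bash
python3 tilt.py 7 side
```

```text
7.7167 [ 0.46143953 -0.29523404  0.24284672] [ 3.18906404e-05 -3.60420316e-02  9.99350274e-01  2.83397452e-05] [-0.19064259  0.06206372 -2.30929216] [-0.01863103 -0.01432898 -0.00438372] 0.37146793494665425 4.665699899196625
side 0.72 [414.8, 183.7] 354 [ 0.436 -0.306  0.278] [ 0.669  0.064 -0.741] [ 0.417 -0.315  0.158] [ 0.547 -0.291  0.301]
side 0.67 [336.7, 321.5] 1500 [ 0.235 -0.347  0.036] [-0.818  0.556 -0.15 ] [ 0.09  -0.392 -0.001] [ 0.307 -0.245  0.053]
{'point': [250.2, 330.3], 'confidence': 0.86}
{'point': [439.0, 213.5], 'confidence': 0.7}
```

>>> {"name": "send_rows", "arguments": {
  "increments": [
    [160.05, 0, 0, 0, 0],
    [160.05, 0, 0, 0, 0],
    [160.05, 0, 0, 0, 0],
    [160.05, 0, 0, 0, 0]
  ]
}}

```text
clock: 8.2
eef_pos: [0.4614, -0.2952, 0.2428]
ee_rot: [0.0, -0.036, 0.999, 0.0]
wrist_force: [-0.6, 1.1, -1.1]
width: 0.373
grip_force: 4.2
```

```bash
python3 tilt.py 8 side
```

```text
8.2 [ 0.46144083 -0.2952337   0.24282754] [ 2.44192928e-05 -3.60400327e-02  9.99350346e-01  4.51951258e-05] [-0.62895672  1.06565107 -1.13860452] [-0.00552559  0.05131665  0.0199268 ] 0.37267311376523954 4.227140620350838
side 0.91 [415.1, 186.4] 370 [ 0.439 -0.306  0.275] [ 0.664  0.071 -0.744] [ 0.418 -0.315  0.156] [ 0.55  -0.292  0.301]
side 0.71 [337.8, 323.3] 1606 [ 0.236 -0.347  0.035] [-0.819  0.555 -0.148] [ 0.089 -0.393 -0.002] [ 0.309 -0.244  0.054]
side 0.7 [411.6, 267.7] 1672 [ 0.493 -0.306  0.008] [-0.988 -0.061  0.139] [ 0.41  -0.337 -0.003] [ 0.621 -0.227  0.09 ]
{'point': [249.5, 332.4], 'confidence': 0.81}
{'point': [438.1, 212.8], 'confidence': 0.66}
{'point': [472.1, 249.4], 'confidence': 0.23}
```

>>> {"name": "send_rows", "arguments": {
  "increments": [
    [159.97, 0, 0, 0, 0],
    [159.97, 0, 0, 0, 0],
    [159.97, 0, 0, 0, 0],
    [159.93, 0, 0, 0, 0],
    [159.93, 0, 0, 0, 0],
    [159.93, 0, 0, 0, 0]
  ]
}}

```text
clock: 8.85
eef_pos: [0.4614, -0.2952, 0.2428]
ee_rot: [-0.0, -0.036, 0.999, 0.0]
wrist_force: [-0.3, -0.0, -2.5]
width: 0.371
grip_force: 3.6
```

```bash
python3 tilt.py 9 side
```

```text
8.85 [ 0.46141071 -0.29522922  0.24281179] [-2.64534447e-05 -3.60330560e-02  9.99350597e-01  5.45656542e-05] [-0.32002256 -0.01085988 -2.45429697] [-0.02113863  0.02734847 -0.04613115] 0.3708824324290549 3.591618351638317
side 0.84 [337.0, 324.6] 1524 [ 0.236 -0.348  0.035] [-0.817  0.558 -0.144] [ 0.09  -0.393 -0.003] [ 0.307 -0.244  0.055]
side 0.57 [416.3, 187.0] 436 [ 0.445 -0.306  0.265] [ 0.395  0.048 -0.917] [ 0.428 -0.314  0.13 ] [ 0.509 -0.293  0.304]
{'point': [249.0, 332.4], 'confidence': 0.95}
{'point': [424.7, 228.9], 'confidence': 0.8}
```

>>> {"name": "send_rows", "arguments": {
  "increments": [
    [159.88, 0, 0, 0, 0],
    [159.88, 0, 0, 0, 0],
    [159.88, 0, 0, 0, 0],
    [159.88, 0, 0, 0, 0]
  ]
}}

```text
clock: 9.33
eef_pos: [0.4614, -0.2952, 0.2428]
ee_rot: [-0.0, -0.036, 0.999, 0.0]
wrist_force: [-0.2, -0.5, -1.8]
width: 0.373
grip_force: 3.1
```

```bash
python3 tilt.py 10 side
```

```text
9.3333 [ 0.46144271 -0.29521597  0.24280844] [-5.41023403e-06 -3.60588117e-02  9.99349669e-01  4.08385722e-05] [-0.15452977 -0.53570601 -1.77474048] [-0.00743946 -0.02012192  0.04416798] 0.37265230120500964 3.112672045826912
side 0.83 [336.7, 322.7] 1510 [ 0.235 -0.347  0.035] [-0.816  0.558 -0.147] [ 0.088 -0.392 -0.   ] [ 0.307 -0.243  0.052]
side 0.78 [415.2, 187.6] 509 [ 0.447 -0.305  0.263] [ 0.402  0.046 -0.914] [ 0.427 -0.315  0.125] [ 0.512 -0.29   0.305]
side 0.7 [348.8, 251.0] 221 [ 0.402 -0.151  0.013] [-0.816 -0.577 -0.013] [ 0.355 -0.186 -0.003] [ 0.461 -0.109  0.019]
{'point': [249.5, 330.8], 'confidence': 0.95}
{'point': [423.5, 229.7], 'confidence': 0.8}
{'point': [374.6, 198.4], 'confidence': 0.26}
```

>>> {"name": "send_rows", "arguments": {
  "increments": [
    [159.83, 0, 0, 0, 0],
    [159.83, 0, 0, 0, 0],
    [159.83, 0, 0, 0, 0],
    [159.79, 0, 0, 0, 0],
    [159.79, 0, 0, 0, 0],
    [159.79, 0, 0, 0, 0]
  ]
}}

```text
clock: 9.98
eef_pos: [0.4614, -0.2952, 0.2428]
ee_rot: [-0.0, -0.036, 0.999, 0.0]
wrist_force: [1.0, -0.2, -2.5]
width: 0.375
grip_force: 2.6
```

```bash
python3 tilt.py 11 side
```

```text
9.9833 [ 0.4614216  -0.29523531  0.24282787] [-4.81333534e-06 -3.60222696e-02  9.99350987e-01  3.70099893e-05] [ 1.04117473 -0.19694548 -2.54139404] [-0.00044058  0.052709    0.0334332 ] 0.37454218013578944 2.579305060207844
side 0.83 [417.8, 189.5] 568 [ 0.449 -0.305  0.257] [ 0.29   0.036 -0.956] [ 0.431 -0.317  0.118] [ 0.497 -0.291  0.304]
side 0.65 [334.9, 323.8] 1750 [ 0.233 -0.345  0.034] [-0.819  0.554 -0.151] [ 0.088 -0.392 -0.005] [ 0.332 -0.243  0.053]
{'point': [415.9, 232.9], 'confidence': 0.73}
{'point': [353.8, 169.9], 'confidence': 0.58}
```

>>> {"name": "send_rows", "arguments": {
  "increments": [
    [159.75, 0, 0, 0, 0],
    [159.75, 0, 0, 0, 0],
    [159.75, 0, 0, 0, 0],
    [159.71, 0, 0, 0, 0],
    [159.71, 0, 0, 0, 0],
    [159.71, 0, 0, 0, 0]
  ]
}}

```text
clock: 10.63
eef_pos: [0.4614, -0.2952, 0.2428]
ee_rot: [0.0, -0.036, 0.999, 0.0]
wrist_force: [-0.4, -0.5, -1.4]
width: 0.372
grip_force: 1.9
```

```bash
python3 tilt.py 12 side
python3 - <<'E'
from h import *
# hole from earlier top image
p=cv2.imread("pics/top0.png"); d=np.load("top0.npy"); P=cloud("top",d)
print(onz("top",(297,146),.092), onz("side",(355,169),.092))
for n in("top",):
    env.camera(n)
    for r in env.place_of(n,"hole_mouth")[:1]: print(r,onz(n,r["point"],.092))
    for r in env.place_of(n,"pot")[:2]: print(r,onz(n,r["point"],.0))
    for r in env.masks_of(n,"pot")[:2]:
        (c,R)=cv2.minEnclosingCircle(np.argwhere(r["mask"])[:,::-1].astype(np.float32)); print(c,R,r["confidence"])
E
```

```text
10.6333 [ 0.46143031 -0.295226    0.24281705] [ 6.45615713e-06 -3.60338066e-02  9.99350570e-01  5.21714371e-05] [-0.44493136 -0.50869495 -1.35462658] [ 0.01380945 -0.01129778  0.03674776] 0.372099127077028 1.8577761948108673
side 0.93 [416.6, 188.8] 614 [ 0.449 -0.303  0.257] [-0.267 -0.039  0.963] [ 0.431 -0.316  0.122] [ 0.492 -0.288  0.307]
side 0.72 [476.7, 240.7] 1969 [ 0.672 -0.341  0.059] [-0.942  0.31  -0.132] [ 0.637 -0.368 -0.003] [ 0.846 -0.277  0.08 ]
side 0.57 [337.3, 323.3] 1601 [ 0.235 -0.347  0.035] [-0.818  0.557 -0.146] [ 0.089 -0.393 -0.002] [ 0.309 -0.242  0.053]
{'point': [252.4, 332.1], 'confidence': 0.98}
{'point': [417.8, 234.8], 'confidence': 0.65}
[0.61132914 0.09808499 0.092     ] [0.61269152 0.10190291 0.092     ]
{'point': [292.9, 148.0], 'confidence': 0.75} [0.60387046 0.11173901 0.092     ]
{'point': [235.0, 184.1], 'confidence': 0.8} [0.49320847 0.31779406 0.        ]
(234.0, 184.0) 15.264437675476074 0.78
(185.0, 153.5) 30.549240112304688 0.53
```

>>> {"name": "send_rows", "arguments": {
  "increments": [
    [255, 0, 0, 0, 0],
    [255, 0, 0, 0, 0],
    [255, 0, 0, 0.03, 0],
    [255, 0, 0.02, 0.027, 0],
    [255, 0.01, 0.035, 0, 0],
    [255, 0.01, 0.035, 0, 0],
    [255, 0.01, 0.035, 0, 0],
    [255, 0.01, 0.035, 0, 0]
  ]
}}

```text
clock: 11.65
eef_pos: [0.5016, -0.1337, 0.3001]
ee_rot: [0.0, -0.036, 0.999, -0.0]
wrist_force: [-0.3, -1.2, -3.1]
width: 0.37
grip_force: 20.8
```

>>> {"name": "send_rows", "arguments": {
  "increments": [
    [255, 0.01, 0.035, 0, 0],
    [255, 0.01, 0.035, 0, 0],
    [255, 0.01, 0.035, 0, 0],
    [255, 0.01, 0.035, 0, 0],
    [255, 0, 0.035, 0, 0],
    [255, 0, 0.035, 0, 0],
    [255, 0, 0.02, 0, 0],
    [255, 0, 0, 0, 0]
  ]
}}

```text
clock: 12.32
eef_pos: [0.5411, 0.0987, 0.2997]
ee_rot: [-0.0, -0.039, 0.999, 0.001]
wrist_force: [-0.1, -0.2, -1.7]
width: 0.368
grip_force: 20.9
```

```bash
cat > w.py <<'E'
from h import *
import sys
s=env.read_state(); print(s["clock"],s["eef_pos"],s["ee_rot"],s["wrist_force"])
M=K("wrist"); p,d=env.camera("wrist"); cv2.imwrite(f"pics/w{sys.argv[1]}.png",p); np.save(f"w{sys.argv[1]}.npy",d)
for r in env.place_of("wrist","hole_mouth")[:2]: print("hole",r,onz("wrist",r["point"],.092,M))
for r in env.place_of("wrist","screwdriver")[:2]: print("tip",r)
for n in("side","top"):
    env.camera(n)
    for r in env.place_of(n,"hole_mouth")[:1]: print(n,r,onz(n,r["point"],.092))
    for r in env.place_of(n,"screwdriver")[:3]: print(n,"tip",r,onz(n,r["point"],s["eef_pos"][2]-.121))
E
python3 w.py 2; python3 tilt.py 13 side
```

```text
12.3167 [0.54106173 0.09865631 0.29967009] [-1.20920512e-04 -3.85396851e-02  9.99256837e-01  6.71626055e-04] [-0.09106686 -0.22608398 -1.65845496]
hole {'point': [39.4, 240.5], 'confidence': 0.7} [ 0.65034302 -0.23225102  0.092     ]
hole {'point': [317.0, 230.1], 'confidence': 0.66} [0.61159132 0.09957461 0.092     ]
tip {'point': [320.2, 223.8], 'confidence': 0.87}
side {'point': [354.3, 168.8], 'confidence': 0.68} [0.61168221 0.10437248 0.092     ]
side tip {'point': [250.8, 330.9], 'confidence': 0.97} [ 0.03789764 -0.38734359  0.17867009]
side tip {'point': [346.7, 148.9], 'confidence': 0.7} [0.56692053 0.08961434 0.17867009]
top {'point': [295.9, 146.5], 'confidence': 0.66} [0.60945577 0.10175531 0.092     ]
top tip {'point': [395.6, 307.0], 'confidence': 0.8} [ 0.08891453 -0.22121657  0.17867009]
top tip {'point': [295.3, 152.5], 'confidence': 0.38} [0.56258507 0.09806923 0.17867009]
12.7667 [0.54150129 0.09397715 0.29989062] [ 5.22334303e-05 -3.53880729e-02  9.99373644e-01  2.42699454e-05] [-0.67881183 -0.40106151 -3.02665863] [-0.00724458  0.01322192 -0.02832241] 0.368365535636442 20.906243920326233
side 0.79 [336.9, 324.3] 1598 [ 0.236 -0.347  0.034] [-0.818  0.557 -0.144] [ 0.089 -0.393 -0.003] [ 0.342 -0.245  0.053]
side 0.67 [341.7, 108.8] 238 [0.529 0.081 0.316] [ 0.284  0.048 -0.958] [0.512 0.074 0.183] [0.57  0.094 0.359]
{'point': [348.9, 152.1], 'confidence': 0.93}
```

View pics/w2.png

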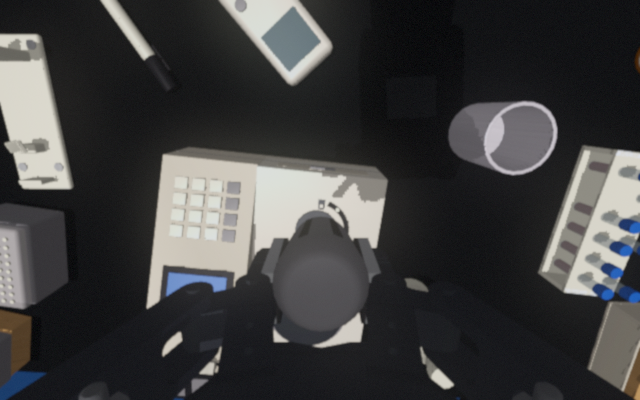

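The bush shows at about (320,215), partly hidden behind the handle. Moving forward will uncover it.

>>> {"name": "send_rows", "arguments": {
  "increments": [
    [255, 0.017, 0.002, 0, 0],
    [255, 0.016, 0.002, 0, 0],
    [255, 0, 0, 0, 0],
    [255, 0, 0, 0, 0]
  ]
}}

```text
clock: 13.25
eef_pos: [0.5746, 0.0987, 0.2992]
ee_rot: [-0.001, -0.036, 0.999, -0.0]
wrist_force: [0.5, -0.6, -2.1]
width: 0.369
grip_force: 20.9
```

```bash
python3 w.py 3; python3 -c "
import cv2
a=cv2.imread('pics/w3.png')[130:280,220:420]; cv2.imwrite('pics/c3.png',cv2.resize(a,None,fx=4,fy=4,interpolation=2))"
```

```text
13.25 [0.57458637 0.09867179 0.29915893] [-6.28853999e-04 -3.59551179e-02  9.99353208e-01 -1.92133038e-05] [ 0.52402029 -0.56115603 -2.14424627]
hole {'point': [322.3, 203.1], 'confidence': 0.63} [0.61080369 0.1027815  0.092     ]
hole {'point': [413.2, 274.7], 'confidence': 0.37} [0.69529308 0.22209066 0.092     ]
tip {'point': [319.4, 223.2], 'confidence': 0.74}
side {'point': [353.9, 168.8], 'confidence': 0.86} [0.61058835 0.10510666 0.092     ]
side tip {'point': [245.7, 327.2], 'confidence': 0.84} [ 0.03432226 -0.37622458  0.17815893]
side tip {'point': [355.5, 148.2], 'confidence': 0.67} [0.59353398 0.07971128 0.17815893]
side tip {'point': [410.7, 272.9], 'confidence': 0.38} [ 0.33048286 -0.42649322  0.17815893]
top {'point': [295.6, 147.9], 'confidence': 0.86} [0.60448961 0.10259633 0.092     ]
top tip {'point': [391.7, 305.7], 'confidence': 0.76} [ 0.09242856 -0.2095339   0.17815893]
top tip {'point': [295.3, 142.7], 'confidence': 0.43} [0.59528462 0.09926882 0.17815893]
```

View pics/c3.png

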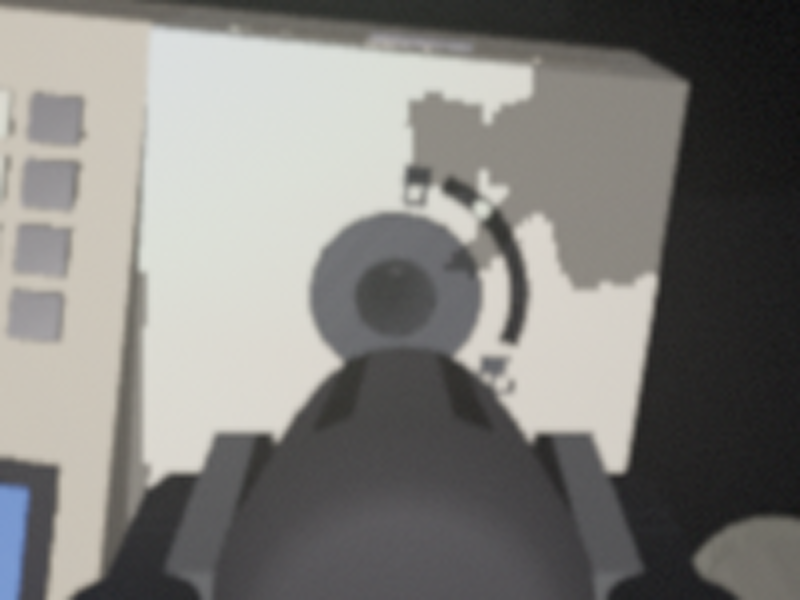

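Bush centre is at about pixel (319,203.5), clearly visible. I'll compute its position precisely and see whether the side view confirms the tip.

```bash
python3 - <<'E'
from h import *
M=K("wrist"); print(onz("wrist",(319,203.5),.092,M),onz("wrist",(319,204.5),.08,M),env.read_state()["eef_pos"])
E
```

```text
[0.61185342 0.09914689 0.092     ] [0.61675259 0.09943651 0.08      ] [0.57426526 0.09877425 0.30007932]
```

>>> {"name": "send_rows", "arguments": {
  "increments": [
    [255, 0.001, -0.001, -0.02, 0],
    [255, 0, 0, -0.03, 0],
    [255, 0, 0, -0.025, 0],
    [255, 0, 0, -0.01, 0],
    [255, 0, 0, 0, 0]
  ]
}}

```text
clock: 14.12
eef_pos: [0.5747, 0.0976, 0.2124]
ee_rot: [-0.002, -0.036, 0.999, -0.0]
wrist_force: [0.8, 0.1, -1.6]
width: 0.368
grip_force: 21.0
```

```bash
python3 tilt.py 14 side;  python3 -c "
import cv2
a=cv2.imread('pics/side14.png')[90:210,290:430]; cv2.imwrite('pics/c4.png',cv2.resize(a,None,fx=5,fy=5,interpolation=2))"
```

```text
14.1167 [0.57469525 0.09756927 0.21236697] [-1.84480427e-03 -3.59763295e-02  9.99350920e-01 -1.98076132e-04] [ 0.80360835  0.12807118 -1.61422258] [ 0.02004738 -0.08832102  0.03190892] 0.36839716429911173 21.010521054267883
side 0.67 [347.7, 139.5] 288 [0.564 0.088 0.214] [ 0.311  0.075 -0.947] [0.546 0.076 0.087] [0.653 0.16  0.272]
side 0.47 [447.5, 341.4] 1591 [ 0.373 -0.508  0.04 ] [-0.86  -0.48  -0.171] [ 0.344 -0.539 -0.001] [ 0.418 -0.467  0.052]
{'point': [251.7, 330.6], 'confidence': 0.81}
{'point': [356.7, 174.2], 'confidence': 0.68}
{'point': [239.8, 167.0], 'confidence': 0.49}
```

View pics/c4.png

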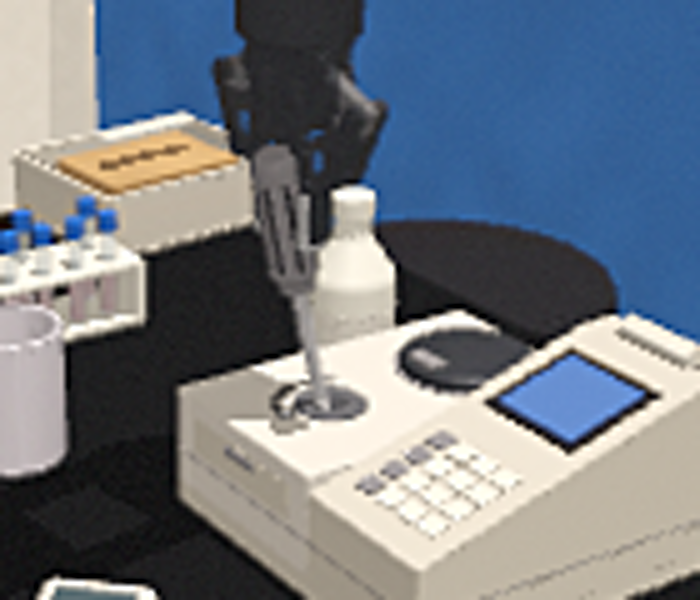

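Tip is at the bush (crop (325,403)), near its centre. Now I'll lower it gently.

>>> {"name": "send_rows", "arguments": {
  "increments": [
    [255, 0.002, 0, -0.005, 0],
    [255, 0.002, 0, -0.005, 0],
    [255, 0, 0, 0, 0]
  ]
}}

```text
clock: 14.52
eef_pos: [0.5795, 0.0977, 0.204]
ee_rot: [-0.0, -0.036, 0.999, -0.0]
wrist_force: [-0.0, 0.5, -3.6]
width: 0.368
grip_force: 21.0
```

>>> {"name": "send_rows", "arguments": {
  "increments": [
    [255, 0.005, 0, -0.002, 0],
    [255, 0.005, 0, -0.002, 0],
    [255, 0.005, 0, -0.002, 0],
    [255, 0, 0, 0, 0]
  ]
}}

```text
clock: 14.85
eef_pos: [0.595, 0.0978, 0.1981]
ee_rot: [-0.0, -0.036, 0.999, 0.0]
wrist_force: [-1.1, -0.4, -2.3]
width: 0.363
grip_force: 21.8
```

>>> {"name": "send_rows", "arguments": {
  "increments": [
    [255, 0.005, 0, 0, 0],
    [255, 0.005, 0, -0.001, 0],
    [255, 0.004, 0, -0.001, 0],
    [255, 0, 0, 0, 0]
  ]
}}

```text
clock: 15.18
eef_pos: [0.609, 0.0979, 0.1964]
ee_rot: [-0.0, -0.036, 0.999, 0.0]
wrist_force: [-1.8, 0.3, -1.1]
width: 0.37
grip_force: 22.2
```

```bash
python3 tilt.py 15 side top
```

```text
15.1833 [0.60896878 0.09791376 0.19638112] [-1.64062211e-04 -3.60599257e-02  9.99349585e-01  2.46749417e-04] [-1.78241703  0.26597025 -1.09389828] [0.23595465 0.41485345 0.01792303] 0.37000001442925484 22.199017703533173
side 0.8 [355.3, 141.2] 269 [0.595 0.087 0.207] [-0.153 -0.036  0.988] [0.582 0.075 0.096] [0.615 0.104 0.257]
side 0.65 [334.7, 324.0] 1502 [ 0.235 -0.347  0.035] [-0.817  0.557 -0.15 ] [ 0.09  -0.392 -0.002] [ 0.307 -0.244  0.053]
{'point': [250.4, 330.7], 'confidence': 0.92}
{'point': [359.4, 176.4], 'confidence': 0.69}
top 0.98 [422.6, 263.1] 482 [ 0.24  -0.334  0.043] [-0.845  0.509 -0.166] [ 0.092 -0.386  0.   ] [ 0.305 -0.246  0.056]
top 0.4 [296.7, 140.2] 33 [0.585 0.093 0.254] [ 0.144 -0.572 -0.808] [0.581 0.082 0.223] [0.593 0.106 0.261]
```

>>> {"name": "send_rows", "arguments": {
  "increments": [
    [255, 0.003, 0.0005, -0.003, 0],
    [255, 0, 0.0005, -0.003, 0],
    [255, 0, 0, -0.003, 0],
    [255, 0, 0, 0, 0]
  ]
}}

```text
clock: 15.82
eef_pos: [0.6112, 0.0987, 0.1867]
ee_rot: [-0.001, -0.036, 0.999, -0.0]
wrist_force: [-0.7, 0.2, -3.7]
width: 0.366
grip_force: 22.1
```

>>> {"name": "send_rows", "arguments": {
  "increments": [
    [255, 0, 0, -0.004, 0],
    [255, 0, 0, -0.004, 0],
    [255, 0, 0, 0, 0]
  ]
}}

```text
clock: 16.07
eef_pos: [0.6111, 0.0987, 0.1786]
ee_rot: [-0.001, -0.036, 0.999, -0.0]
wrist_force: [-1.0, 0.2, -2.6]
width: 0.365
grip_force: 22.1
```

```bash
python3 tilt.py 16 side
```

```text
16.0667 [0.61113217 0.09865263 0.17857145] [-6.75638671e-04 -3.59745594e-02  9.99352476e-01 -4.89305197e-05] [-0.97906175  0.2476645  -2.57893824] [-0.01715187  0.06389981 -0.02902575] 0.36539496880086164 22.068385183811188
side 0.63 [356.1, 145.1] 216 [0.596 0.087 0.187] [ 0.122  0.031 -0.992] [0.584 0.079 0.095] [0.617 0.101 0.239]
side 0.62 [335.9, 324.5] 1607 [ 0.234 -0.346  0.035] [-0.814  0.559 -0.156] [ 0.09  -0.392 -0.002] [ 0.307 -0.244  0.053]
{'point': [251.2, 330.2], 'confidence': 0.59}
{'point': [354.5, 171.4], 'confidence': 0.45}
```

>>> {"name": "send_rows", "arguments": {
  "increments": [
    [255, 0, 0, -0.004, 0],
    [255, 0, 0, -0.004, 0],
    [255, 0, 0, -0.004, 0],
    [255, 0, 0, -0.003, 0],
    [255, 0, 0, 0, 0]
  ]
}}

```text
clock: 16.63
eef_pos: [0.6119, 0.0989, 0.166]
ee_rot: [0.001, -0.036, 0.999, 0.0]
wrist_force: [-1.4, -0.2, 3.7]
width: 0.365
grip_force: 22.6
```

>>> {"name": "send_rows", "arguments": {
  "increments": [
    [255, 0, 0, -0.002, 0],
    [255, 0, 0, -0.002, 0],
    [255, 0, 0, 0, 0]
  ]
}}

```text
clock: 16.88
eef_pos: [0.6132, 0.0989, 0.1651]
ee_rot: [0.004, -0.036, 0.999, 0.0]
wrist_force: [-3.0, -0.5, 14.2]
width: 0.371
grip_force: 23.4
```

>>> {"name": "send_rows", "arguments": {
  "increments": [
    [200, 0, 0, 0.004, 0],
    [120, 0, 0, 0, 0],
    [90, 0, 0, 0, 0],
    [60, 0, 0, 0, 0],
    [60, 0, 0, 0, 0],
    [60, 0, 0, 0, 0],
    [60, 0, 0, 0, 0],
    [60, 0, 0, 0, 0]
  ]
}}

```text
clock: 17.55
eef_pos: [0.6114, 0.0988, 0.1646]
ee_rot: [-0.0, -0.036, 0.999, 0.0]
wrist_force: [0.5, 0.2, -0.7]
width: 0.764
grip_force: 0.0
```

```bash
python3 tilt.py 17 side top; python3 w.py 4;python3 -c "
import cv2,numpy as np
a=cv2.imread('pics/side17.png')[90:210,290:430]; b=cv2.imread('pics/w4.png')[120:320,220:420]
cv2.imwrite('pics/c5.png',np.hstack([cv2.resize(a,(420,360),interpolation=2),cv2.resize(b,(360,360))]))"
```

```text
17.55 [0.61140309 0.09878203 0.16461334] [-1.12532941e-04 -3.60453658e-02  9.99350148e-01  2.29190868e-05] [ 0.49662121  0.16371512 -0.72761111] [ 0.0009122  -0.01218441 -0.06374766] 0.7637448574261388 0.0
side 0.69 [357.2, 149.1] 253 [0.6   0.086 0.18 ] [-0.119 -0.089  0.989] [0.587 0.079 0.088] [0.664 0.158 0.228]
side 0.59 [336.7, 325.2] 1534 [ 0.235 -0.347  0.035] [-0.817  0.558 -0.147] [ 0.089 -0.393 -0.002] [ 0.308 -0.245  0.053]
{'point': [253.6, 328.8], 'confidence': 0.88}
top 0.66 [421.7, 259.1] 490 [ 0.241 -0.336  0.043] [-0.846  0.506 -0.168] [ 0.095 -0.386 -0.004] [ 0.308 -0.246  0.058]
top 0.36 [468.5, 218.0] 406 [ 0.379 -0.5    0.048] [-0.436  0.898  0.065] [ 0.343 -0.558 -0.009] [ 0.42  -0.461  0.058]
top 0.23 [417.0, 128.8] 951 [ 0.684 -0.314  0.075] [-0.962  0.053 -0.267] [ 0.635 -0.38  -0.005] [ 0.753 -0.271  0.089]
{'point': [392.2, 308.6], 'confidence': 0.95}
17.85 [0.61145286 0.0987658  0.16483569] [ 2.93691708e-05 -3.60448324e-02  9.99350173e-01  3.05906973e-05] [-1.19504008  0.88828285 -0.58760279]
hole {'point': [322.1, 205.6], 'confidence': 0.8} [0.60936625 0.09920859 0.092     ]
tip {'point': [317.8, 191.4], 'confidence': 0.88}
side {'point': [353.7, 171.2], 'confidence': 0.93} [0.59934947 0.09138642 0.092     ]
side tip {'point': [253.4, 331.1], 'confidence': 0.64} [ 0.07544159 -0.27908857  0.04383569]
top {'point': [297.1, 145.9], 'confidence': 0.75} [0.61169202 0.09775803 0.092     ]
top tip {'point': [393.8, 306.5], 'confidence': 0.76} [ 0.08487904 -0.23819688  0.04383569]
```

View pics/c5.png

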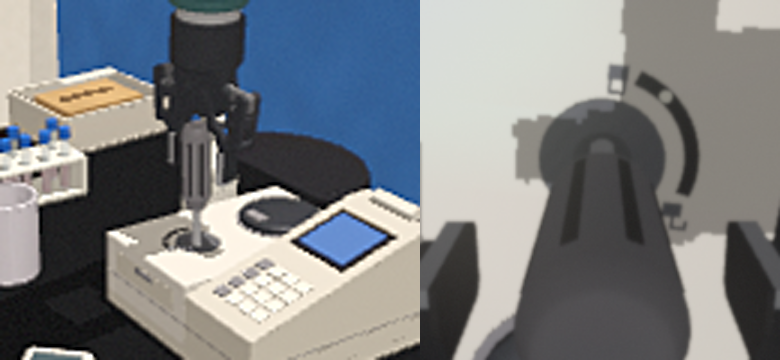

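Driver stands free, upright in the bush, on the screw head. I'll check the wrist joint's budget for turning clockwise.

```bash
python3 - <<'E'
from h import *
s=env.read_state(); print(s["clock"],s["joints"],s["eef_pos"])
d=np.load("side17.npy"); P=cloud("side",d)
Q=P[100:160,330:390].reshape(-1,3); k=(abs(Q[:,0]-.612)<.04)&(abs(Q[:,1]-.099)<.04)&(Q[:,2]>.14)&(Q[:,2]<.24)
print(k.sum(),Q[k].mean(0))
E
```

```text
18.3 [ 1.00519579e-01  3.45279381e-01  1.19948142e+00  9.26345588e-05
  1.59682501e+00 -1.54236101e+00] [0.61142226 0.09878105 0.16482564]
425 [0.60149122 0.09400857 0.19763403]
```

>>> {"name": "send_rows", "arguments": {
  "increments": [
    [0, 0, 0, 0, 5],
    [0, 0, 0, 0, 5],
    [0, 0, 0, 0, 0]
  ]
}}

```text
clock: 18.55
eef_pos: [0.6114, 0.0988, 0.1649]
ee_rot: [0.0, -0.125, 0.992, 0.0]
wrist_force: [-0.3, 0.2, -0.6]
width: 0.999
grip_force: 0.0
```

```bash
python3 -c "
from h import *
s=env.read_state(); print(s['clock'],s['joints'],s['eef_pos'],s['ee_rot'])"
```

```text
18.55 [ 1.00493184e-01  3.45283381e-01  1.19942710e+00  8.60982790e-05
  1.59682665e+00 -1.71996714e+00] [0.61144462 0.09876506 0.16485025] [ 2.87967644e-05 -1.24509152e-01  9.92218458e-01  4.23462566e-05]
```

>>> {"name": "send_rows", "arguments": {
  "increments": [
    [0, 0, 0, 0, 7],
    [0, 0, 0, 0, 7],
    [0, 0, 0, 0, 7],
    [0, 0, 0, 0, 7],
    [0, 0, 0, 0, 7],
    [0, 0, 0, 0, 7],
    [0, 0, 0, 0, 7],
    [0, 0, 0, 0, 7]
  ]
}}

```text
clock: 19.22
eef_pos: [0.6114, 0.0987, 0.1648]
ee_rot: [-0.0, -0.576, 0.818, 0.0]
wrist_force: [0.4, -0.0, 0.4]
width: 0.998
grip_force: 0.0
```

>>> {"name": "send_rows", "arguments": {
  "increments": [
    [255, 0, 0, 0, 0],
    [255, 0, 0, 0, 0],
    [255, 0, 0, 0, 0],
    [255, 0, 0, 0, 0],
    [255, 0, 0, 0, 0],
    [255, 0, 0, 0, 0]
  ],
  "squeeze": 40
}}

```text
clock: 19.72
eef_pos: [0.6116, 0.0987, 0.165]
ee_rot: [0.0, -0.574, 0.819, -0.0]
wrist_force: [-0.1, -0.8, 1.4]
width: 0.366
grip_force: 39.5
```

>>> {"name": "send_rows", "arguments": {
  "increments": [
    [255, 0, 0, -0.002, 0],
    [255, 0, 0, -0.002, 0],
    [255, 0, 0, 0, 0]
  ]
}}

```text
clock: 19.97
eef_pos: [0.6121, 0.0989, 0.1637]
ee_rot: [0.002, -0.574, 0.819, -0.001]
wrist_force: [-2.8, -0.6, 10.9]
width: 0.366
grip_force: 40.4
```

>>> {"name": "send_rows", "arguments": {
  "increments": [
    [255, 0, 0, -0.002, -4],
    [255, 0, 0, 0, -4],
    [255, 0, 0, 0, -4],
    [255, 0, 0, 0, -4],
    [255, 0, 0, 0, -4],
    [255, 0, 0, 0, -4],
    [255, 0, 0, 0, -4],
    [255, 0, 0, 0, -4]
  ]
}}

```text
clock: 20.63
eef_pos: [0.6116, 0.0991, 0.1599]
ee_rot: [0.001, -0.325, 0.946, 0.0]
wrist_force: [-0.6, 1.1, 4.6]
width: 0.364
grip_force: 40.7
```

>>> {"name": "send_rows", "arguments": {
  "increments": [
    [255, 0, 0, 0, -4],
    [255, 0, 0, 0, -4],
    [255, 0, 0, 0, -4],
    [255, 0, 0, 0, -4],
    [255, 0, 0, 0, -4],
    [255, 0, 0, 0, -4],
    [255, 0, 0, 0, -4],
    [255, 0, 0, 0, -4]
  ]
}}

```text
clock: 21.3
eef_pos: [0.6116, 0.0996, 0.1599]
ee_rot: [0.001, -0.052, 0.999, 0.001]
wrist_force: [-0.1, 1.4, 4.1]
width: 0.369
grip_force: 40.7
```

>>> {"name": "send_rows", "arguments": {
  "increments": [
    [255, 0, 0, -0.002, -4],
    [255, 0, 0, 0, -4],
    [255, 0, 0, 0, -4],
    [255, 0, 0, 0, -4],
    [255, 0, 0, 0, 0]
  ]
}}

```text
clock: 21.72
eef_pos: [0.6122, 0.0996, 0.1597]
ee_rot: [0.002, 0.088, 0.996, 0.001]
wrist_force: [-1.9, 1.7, 10.9]
width: 0.368
grip_force: 41.3
```

```bash
cat > st.py <<'E'
from h import *
s=env.read_state(); q=s["ee_rot"]; print(s["clock"],s["joints"][5],s["eef_pos"],"yaw2",2*np.degrees(np.arctan2(q[2],q[1])),s["wrist_force"],s["moment"])
E
python3 st.py; python3 w.py 5; python3 -c "
import cv2,numpy as np
b=cv2.imread('pics/w5.png')[120:320,220:420]
cv2.imwrite('pics/c6.png',cv2.resize(b,(500,500)))"
```

```text
21.7167 -1.2937978671463617 [0.61219484 0.09959016 0.1596944 ] yaw2 169.9223237193504 [-1.85145398  1.72514645 10.89891416] [0.50745266 0.41700019 0.12284975]
21.7167 [0.61219484 0.09959016 0.1596944 ] [0.00193113 0.08783078 0.99613293 0.00109682] [-1.85145398  1.72514645 10.89891416]
hole {'point': [319.6, 210.2], 'confidence': 0.9} [0.61218614 0.09873321 0.092     ]
hole {'point': [272.5, 233.8], 'confidence': 0.47} [0.62377243 0.06233538 0.092     ]
tip {'point': [322.0, 190.7], 'confidence': 0.58}
tip {'point': [272.6, 236.0], 'confidence': 0.16}
side {'point': [351.8, 169.9], 'confidence': 0.85} [0.59994058 0.10244096 0.092     ]
top {'point': [295.4, 146.2], 'confidence': 0.57} [0.6104648 0.1034899 0.092    ]
top tip {'point': [393.2, 305.9], 'confidence': 0.72} [ 0.08656768 -0.23706334  0.0386944 ]
top tip {'point': [296.3, 154.7], 'confidence': 0.54} [0.59619007 0.10229371 0.0386944 ]
```

View pics/c6.png

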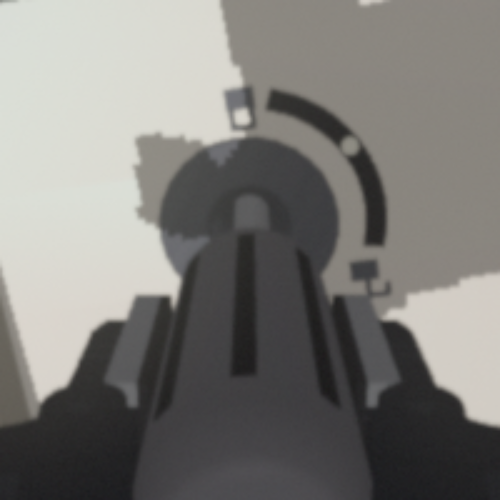

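The pin at (350,145) has moved along its window and the moment is 0.12 N m, so the screw is turning. Continuing clockwise.

>>> {"name": "send_rows", "arguments": {
  "increments": [
    [255, 0, 0, 0, -4],
    [255, 0, 0, 0, -4],
    [255, 0, 0, 0, -4],
    [255, 0, 0, 0, -4],
    [255, 0, 0, 0, -4],
    [255, 0, 0, 0, -4],
    [255, 0, 0, 0, -4],
    [255, 0, 0, 0, 0]
  ]
}}

```text
clock: 22.83
eef_pos: [0.6124, 0.0994, 0.1597]
ee_rot: [0.002, 0.326, 0.945, 0.001]
wrist_force: [-0.9, 1.8, 11.0]
width: 0.362
grip_force: 41.3
```

```bash
python3 st.py
```

```text
22.8333 -0.8050962531430029 [0.61235697 0.09935903 0.15971572] yaw2 141.9118711242981 [-0.89716593  1.75795532 10.95016576] [0.29658015 0.28564237 0.12344568]
```

>>> {"name": "send_rows", "arguments": {
  "increments": [
    [255, 0, 0, 0, -4],
    [255, 0, 0, 0, -4],
    [255, 0, 0, 0, -4],
    [255, 0, 0, 0, -4],
    [255, 0, 0, 0, 0]
  ]
}}

```text
clock: 23.25
eef_pos: [0.6124, 0.0992, 0.1597]
ee_rot: [0.002, 0.455, 0.891, 0.002]
wrist_force: [-0.8, 0.2, 10.3]
width: 0.366
grip_force: 41.4
```

```bash
python3 st.py
```

```text
23.25 -0.5258162384108436 [0.61241693 0.09922752 0.15970698] yaw2 125.90429459687255 [-0.79546981  0.20384109 10.27528602] [0.2274851  0.21555053 0.12129521]
```

>>> {"name": "send_rows", "arguments": {
  "increments": [
    [255, 0, 0, 0, -4],
    [255, 0, 0, 0, -4],
    [255, 0, 0, 0, -4],
    [255, 0, 0, 0, -4],
    [255, 0, 0, 0, 0]
  ]
}}

```text
clock: 23.67
eef_pos: [0.6125, 0.0993, 0.1597]
ee_rot: [0.002, 0.574, 0.819, 0.002]
wrist_force: [-0.5, -0.1, 10.1]
width: 0.365
grip_force: 41.3
```

```bash
python3 st.py;  python3 w.py 6; python3 -c "
import cv2,numpy as np
b=cv2.imread('pics/w6.png')[120:320,220:420]
cv2.imwrite('pics/c7.png',cv2.resize(b,(500,500)))"
```

```text
23.6667 -0.24683204755387428 [0.61253027 0.0992627  0.15971564] yaw2 109.92300009746896 [-0.47267612 -0.13943703 10.09250793] [0.19354246 0.07867686 0.25907323]
23.6667 [0.61253027 0.0992627  0.15971564] [0.00175194 0.5741248  0.81876369 0.00191332] [-0.47267612 -0.13943703 10.09250793]
hole {'point': [316.5, 212.1], 'confidence': 0.94} [0.6111586  0.09744545 0.092     ]
tip {'point': [319.4, 188.0], 'confidence': 0.88}
side {'point': [353.6, 169.7], 'confidence': 0.89} [0.60572854 0.10033261 0.092     ]
side tip {'point': [249.7, 327.5], 'confidence': 0.78} [ 0.0741963  -0.26272922  0.03871564]
side tip {'point': [349.5, 253.5], 'confidence': 0.26} [ 0.3773608  -0.1869142   0.03871564]
top {'point': [295.3, 147.1], 'confidence': 0.93} [0.60728009 0.10371509 0.092     ]
top tip {'point': [395.6, 306.5], 'confidence': 0.61} [ 0.08482479 -0.24502297  0.03871564]
```

View pics/c7.png

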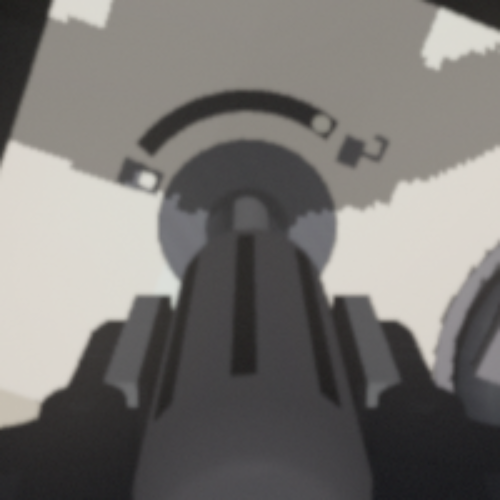

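Pin at the window's end (322,125) and the torque jumped: stop reached. A bit more turn, then back off and lift.

>>> {"name": "send_rows", "arguments": {
  "increments": [
    [255, 0, 0, 0, -4],
    [255, 0, 0, 0, 0],
    [255, 0, 0, 0.002, 4],
    [255, 0, 0, 0.002, 5],
    [255, 0, 0, 0.01, 0],
    [255, 0, 0, 0.025, 0],
    [255, 0, 0, 0.025, 0],
    [255, 0, 0, 0.025, 0]
  ]
}}

```text
clock: 24.78
eef_pos: [0.6109, 0.0987, 0.2462]
ee_rot: [-0.001, 0.537, 0.843, -0.001]
wrist_force: [0.3, 0.2, -2.4]
width: 0.364
grip_force: 43.9
```

>>> {"name": "send_rows", "arguments": {
  "increments": [
    [255, 0, 0, 0.025, 0],
    [255, 0, 0, 0.02, 0],
    [255, -0.012, 0.025, 0, 0],
    [255, -0.015, 0.03, 0, 0],
    [255, -0.015, 0.03, 0, 0],
    [255, -0.015, 0.03, 0, 0],
    [255, -0.01, 0.02, 0, 0],
    [255, 0, 0, 0, 0]
  ]
}}

```text
clock: 25.45
eef_pos: [0.5422, 0.2375, 0.2909]
ee_rot: [-0.001, 0.535, 0.845, 0.0]
wrist_force: [-0.3, 0.3, -2.3]
width: 0.362
grip_force: 43.9
```

```bash
python3 st.py; python3 - <<'E'
from h import *
M=K("wrist"); p,d=env.camera("wrist"); cv2.imwrite("pics/w7.png",p); P=cloud("wrist",d,M)
for r in env.place_of("wrist","pot")[:2]: print(r,onz("wrist",r["point"],0,M))
for r in env.masks_of("wrist","pot")[:2]:
    Q=P[r["mask"]]; Q=Q[(Q[:,2]>.09)&(Q[:,2]<.11)]; print(r["confidence"],len(Q))
    if len(Q)>9:
        A=np.c_[2*Q[:,:2],np.ones(len(Q))]; x=np.linalg.lstsq(A,(Q[:,:2]**2).sum(1),rcond=None)[0]; print("rim",x[:2],np.sqrt(x[2]+x[:2]@x[:2]),Q.min(0),Q.max(0))
E
python3 tilt.py 18 side
```

```text
25.45 -0.09158227519514962 [0.54215949 0.23748808 0.29085764] yaw2 115.31048109206678 [-0.31716837  0.29308223 -2.27731837] [-0.00157061 -0.02582829  0.01395185]
{'point': [305.3, 92.7], 'confidence': 0.61} [0.4864403  0.30967774 0.        ]
25.6 [0.54440954 0.23344065 0.29067232] [ 9.18040203e-06  5.36752389e-01  8.43739727e-01 -3.81521469e-04] [ 0.96170423 -0.54110493 -2.66455476] [-0.04192886  0.02874943  0.05798724] 0.36647992628675463 43.947612047195435
side 0.6 [338.0, 325.1] 1498 [ 0.236 -0.349  0.035] [-0.818  0.556 -0.145] [ 0.09  -0.393 -0.003] [ 0.308 -0.244  0.052]
{'point': [250.8, 330.3], 'confidence': 0.96}
```

View pics/w7.png

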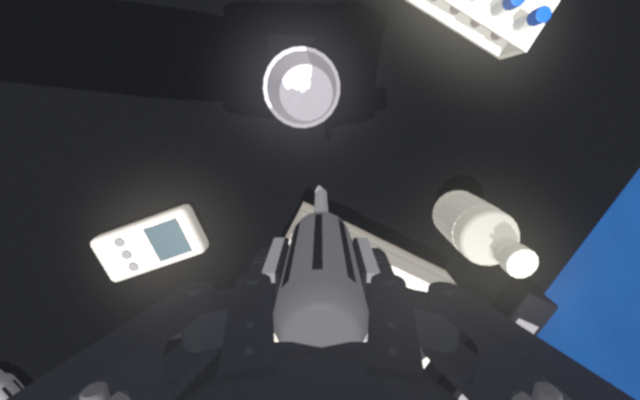

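Driver hangs vertical (tip at (320,188)). The pot rim is centred at about (302,87).

```bash
python3 -c "
from h import *
print(onz('wrist',(302,87),.1),onz('top',(234.5,182),.1)); s=env.read_state(); print(s['eef_pos'],onz('wrist',(320,188),.159))"
```

```text
[0.49073157 0.30616738 0.1       ] [0.47838563 0.300917   0.1       ]
[0.54487077 0.23271653 0.2906561 ] [0.54480425 0.23287807 0.159     ]
```

>>> {"name": "send_rows", "arguments": {
  "increments": [
    [255, -0.019, 0.025, 0, 0],
    [255, -0.019, 0.025, 0, 0],
    [255, -0.018, 0.025, 0, 0],
    [255, 0, 0, 0, 0],
    [255, 0, 0, 0, 0]
  ]
}}

```text
clock: 26.17
eef_pos: [0.4881, 0.3091, 0.2909]
ee_rot: [0.0, 0.536, 0.844, -0.0]
wrist_force: [-0.4, 0.3, -2.3]
width: 0.364
grip_force: 43.8
```

```bash
python3 st.py; python3 - <<'E'
from h import *
M=K("wrist"); p,d=env.camera("wrist"); cv2.imwrite("pics/w8.png",p); P=cloud("wrist",d,M)
for r in env.place_of("wrist","pot")[:2]: print(r,onz("wrist",r["point"],0,M))
m=(abs(P[...,2]-.1)<.006)&(np.hypot(P[...,0]-.489,P[...,1]-.308)<.06)
Q=P[m]; print(len(Q))
if len(Q)>9:
    A=np.c_[2*Q[:,:2],np.ones(len(Q))]; x=np.linalg.lstsq(A,(Q[:,:2]**2).sum(1),rcond=None)[0]; print("rim",x[:2],np.sqrt(x[2]+x[:2]@x[:2]))
E
```

```text
26.1667 0.06098495276222564 [0.48814736 0.3090991  0.29090864] yaw2 115.18926611581082 [-0.37097816  0.29367482 -2.31568465] [-0.02248471 -0.00384248  0.00799676]
{'point': [317.0, 159.4], 'confidence': 0.56} [0.48392458 0.30816993 0.        ]
{'point': [458.8, 66.2], 'confidence': 0.37} [0.59755779 0.49387545 0.        ]
804
rim [0.48709264 0.30986366] 0.03658172971638468
```

>>> {"name": "send_rows", "arguments": {
  "increments": [
    [255, -0.001, 0.001, -0.025, 0],
    [255, 0, 0, -0.03, 0],
    [255, 0, 0, -0.03, 0],
    [255, 0, 0, -0.03, 0],
    [255, 0, 0, -0.02, 0],
    [255, 0, 0, -0.01, 0],
    [255, 0, 0, -0.005, 0],
    [255, 0, 0, 0, 0]
  ]
}}

```text
clock: 26.93
eef_pos: [0.4879, 0.309, 0.1405]
ee_rot: [-0.0, 0.537, 0.844, -0.0]
wrist_force: [-0.0, 0.1, -1.7]
width: 0.364
grip_force: 44.0
```

>>> {"name": "send_rows", "arguments": {
  "increments": [
    [255, 0, 0, -0.002, 0],
    [255, 0, 0, -0.002, 0],
    [255, 0, 0, 0, 0]
  ]
}}

```text
clock: 27.18
eef_pos: [0.4879, 0.31, 0.1379]
ee_rot: [0.0, 0.536, 0.844, 0.001]
wrist_force: [0.5, 0.3, -1.4]
width: 0.361
grip_force: 44.0
```

Almost at the pot floor; release in small steps, then rise.

>>> {"name": "send_rows", "arguments": {
  "increments": [
    [255, 0, 0, -0.002, 0],
    [150, 0, 0, 0, 0],
    [140, 0, 0, 0, 0],
    [100, 0, 0, 0, 0],
    [0, 0, 0, 0, 0],
    [0, 0, 0, 0, 0],
    [0, 0, 0, 0, 0],
    [0, 0, 0, 0, 0]
  ]
}}

```text
clock: 27.85
eef_pos: [0.4874, 0.3098, 0.1348]
ee_rot: [0.0, 0.536, 0.844, 0.0]
wrist_force: [-0.8, -0.4, -0.9]
width: 1.001
grip_force: 0.0
```

>>> {"name": "send_rows", "arguments": {
  "increments": [
    [0, 0, 0, 0.005, 0],
    [0, 0, 0, 0.015, 0],
    [0, 0, 0, 0.025, 0],
    [0, 0, 0, 0.03, 0],
    [0, 0, 0, 0.03, 0],
    [0, 0, 0, 0.03, 0],
    [0, 0, 0, 0, 0],
    [0, 0, 0, 0, 0]
  ]
}}

```text
clock: 28.52
eef_pos: [0.488, 0.3101, 0.2726]
ee_rot: [0.001, 0.536, 0.844, 0.002]
wrist_force: [1.2, -0.4, -1.4]
width: 1.0
grip_force: 0.0
```

```bash
python3 tilt.py 19 side; python3 st.py; python3 - <<'E'
from h import *
p,d=env.camera("wrist"); a=cv2.imread("pics/side19.png")[90:240,230:430]
cv2.imwrite("pics/c8.png",np.hstack([cv2.resize(a,(400,300),interpolation=2),cv2.resize(p,(400,300))]))
E
```

```text
28.5167 [0.48803658 0.31011619 0.27259075] [0.00124132 0.53634    0.84399817 0.00222721] [ 1.21076718 -0.3768709  -1.35598147] [0.02113971 0.0180553  0.01904776] 0.9996824033070467 0.0
side 0.74 [290.9, 137.1] 189 [0.492 0.336 0.148] [-0.095 -0.311 -0.946] [0.481 0.319 0.098] [0.512 0.358 0.186]
side 0.57 [336.1, 324.5] 1691 [ 0.235 -0.346  0.034] [-0.821  0.552 -0.145] [ 0.088 -0.393 -0.003] [ 0.341 -0.243  0.054]
{'point': [250.9, 330.8], 'confidence': 0.92}
28.6667 0.06362329377999676 [0.48704811 0.309543   0.26832009] yaw2 115.12663786785467 [ 0.48300024 -0.30402209 -0.34090663] [-0.01777018 -0.04898598  0.03186685]
```

View pics/c8.png

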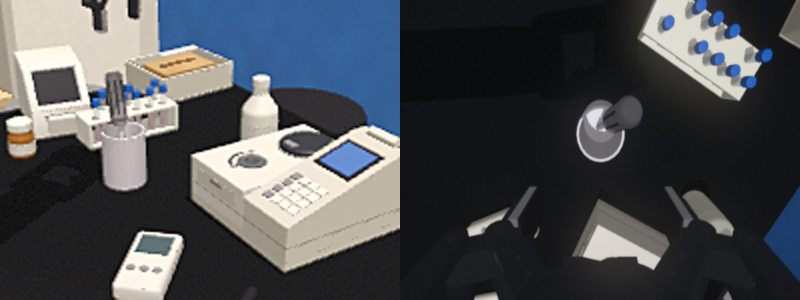

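The driver stands handle up in the upright pot, leaning on the rim, and the gripper is clear above it. Handing in.

>>> {"name": "send_rows", "arguments": {
  "increments": [
    [0, 0, 0, 0.02, 0],
    [0, 0, 0, 0, 0],
    [0, 0, 0, 0, 0],
    [0, 0, 0, 0, 0],
    [0, 0, 0, 0, 0],
    [0, 0, 0, 0, 0]
  ]
}}

```text
clock: 29.22
eef_pos: [0.4872, 0.3097, 0.2887]
ee_rot: [-0.0, 0.536, 0.844, -0.001]
wrist_force: [-0.5, 0.6, 0.0]
width: 1.002
grip_force: 0.0
```

```bash
python3 -c "
from plant import env
print(env.hand_in())"
```

```text
the job is handed in; nothing more can be done
None
```

I handed the job in at about 29 s, though no verdict came back: the lock screw is turned clockwise to its stop, the screwdriver stands handle up in the upright pot, and the arm is clear of everything.

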